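Set up the ribbon reel stand on its kickstand and hold it upright for loading

ROBOT

A 7-joint arm with a two-finger parallel gripper is mounted at the origin on a cart in front of the work surface, level with it; the furniture and walls round the work are solid. World frame = base frame: x ahead of the robot, y to its left, z up, the work surface at z = 0. Lengths are in m, angles in rad, forces in N, time in s.
With the tool pointing down it reaches from about 0.4 to 0.9 m from the base axis. Payload 5.6 kg.
Tool frame: the origin (TCP) lies midway between the tips of the shut fingers; the grasp point (between the pads) lies 19 mm behind it; y points along the fingers, z is the direction in which the jaws open and shut, and the axes are right-handed (so a half turn about y gives the same grasp; the last joint's range is limited). The gripper opens to 92 mm and grips with 3 to 60 N. Pads are 20 mm wide; open, the fingers measure 128 mm over their backs; the gripper's body (75 mm by 189 mm) begins 69 mm behind the grasp point.
Start: joints at [1.14, 0.468, -0.012, 1.603, 0.006, 1.071, -0.056], TCP at [0.246, -0.602, 0.215] pointing down, gripper open.
Joint ranges: [-2.53, 2.53], [-0.31, 2.02], [-1.57, 1.55], [0.28, 2.44], [-1.29, 4.43], [0.15, 1.84], [-2.92, 2.92]. Speed limits (rad/s): [2.57, 2.57, 3.14, 3.14, 3.14, 3.14, 3.14].

INTERFACE

Orientations are given as a 3x3 rotation matrix whose columns are the frame's x, y, z axes.
In Python, from station import env, effector, solver, viewer, workorder, search_frame, tip_of gives the robot as it stands. Calls block until the motion is done:
- env.reach(position, orientation): joint-space move of the TCP to a pose.
- env.movel(position, frame=None, rate=0.15): straight line of the TCP; frame=None keeps the orientation; rate is the mean speed in m/s.
- env.goto_joints(angles): joint-space move.
- effector.release() and effector.grasp(squeeze=None): open the fingers fully, or close them until they stop; squeeze is the grip in N (None keeps the last).
- env.pause(seconds).
- solver.inverse_kinematics(position, orientation): joint angles nearest the present ones, or None.
- env.sense(): the state.
- viewer.read_camera(name): name is "scene" or "top" or "wrist"; returns (picture, depth): 384x512x3 uint8, red, green, blue; 384x512 float32, m along the optical axis (not along the pixel's ray), 0 where there is no reading.
- viewer.camera_info(name): a dict with "intrinsics" (3x3 intrinsics, pixels), "eye" and "rotation" of the camera in the world; the wrist camera has in their place "T_tool_cam" (4x4, takes a point from camera to tool coordinates, whose origin is the TCP and whose axes are the tool frame's). Camera axes: x right, y up, looking along -z (the intrinsics and any distortion apply to the point x, -y, -z); pixel columns grow to the right and rows downward; lengths in m; the calibration is good to about 2 mm. A picture is of the moment at which its call begins: read the wrist's pose just before it. camera_info takes no time and is no camera call.
A pose or a line that the arm cannot do raises env.PlanningError and nothing moves.
- workorder.finish_job(): hands the job in, once; it reports no verdict.
Trained networks look in the newest picture that a camera, given by its name, has taken for a name from the list of things; names that differ only in an ending like _2 or _b are one class to them, and where a whole thing is asked for, a point or a joint stands for the part that bears it (a point fixed in the world has none). Each returns a list of dicts, best first, with "score" (0 to 1); they miss things now and then, are a little off and sometimes report something else, mostly with a low value. They report only what shows in the picture. A call takes as long as a camera call.
- search_frame(camera, name): "at" ([x, y, z] in m, in world coordinates, good to about 4 mm: the middle of the surface that is visible of it).
- tip_of(camera, name): "at" ([x, y, z] in m, in world coordinates, good to about 4 mm: a listed point, or the origin of a listed thing).
The state is a dict: "t": time; "joint_positions": joint angles; "joint_velocities": joint speeds; "tau": joint torques, N m; "ee_pos": TCP position; "tcp_rot": TCP orientation; "wrist_force": force on the tool from outside, world axes, zero at the start; "moment": the same for the moment, N m; "gripper_width": finger opening in m.
Only numpy, scipy, OpenCV 4.12 (cv2) and the standard library are available. Lean on these libraries where they do the work, as an engineer would, in place of code of your own. Each camera call takes 0.05 s, during which the arm holds its last target.

TASK

Get the ribbon reel stand ready for a new reel: turn its turntable anticlockwise, seen from above (the small upright knob at its rim is the handle), until it clicks into the next detent, a quarter turn from the parked one, so that the kickstand faces you instead of the printer, and then flip the folded-up wire kickstand forwards and down past its dead centre until it has snapped fully down. Then take the reel frame by its top bar, draw it forwards off its rest until it stands upright with the kickstand's foot bearing firmly on the rubber strip of the turntable, and keep holding it there, because its hinge spring would tip it back: the program finishes while you hold it so for a colleague to slide the reel on. Leave the cassettes, pot and timer round the stand where they are.

Things in the scene. Friction and masses are not known exactly. Their poses are not given: they have to be found in the camera images.
- turntable_axis (a point): point on the vertical axis of the reel stand's turntable, at the height of its top face (28 mm above the bench). The turntable is a bare aluminium disc, 200 mm across, on a round grey base plate 240 mm across that is fixed to the bench.
- turntable (a joint): turntable angle, rad, growing anticlockwise from above. Sprung roller detents at 0 (parked, kickstand side towards the printer at the robot's left), 1.571 (loading: kickstand side towards the robot) and 3.142; starts between 0 and 0.6. Free between detents; riding over the rim lugs, within 0.2 rad of a detent, takes about 0.5 N m (5 N at the knob). Let go within 0.07 of a detent it centres itself.
- index_knob: small black upright round knob, 16 mm across (head 19 mm), on an arm at the turntable's rim, 115 mm from the axis, turning with it. Origin on its axis, level with the turntable's top face; waist to grip 12 to 30 mm above it, top 43 mm above. In the loading position it is 58 mm in front of the axis and 100 mm to the right, seen from the robot.
- landing_strip: black rubber strip on the turntable's top face in front of the axis, 24 x 124 x 3 mm, where the kickstand's foot lands. Origin on its underside; its x axis points to the rear of the stand (so its -x is the front, the side of the kickstand and the hub), y along the strip, z up. It turns with the turntable.
- frame_hinge (a point): middle of the horizontal hinge pin at the foot of the reel frame, 35 mm behind the turntable axis and 13 mm above the turntable's top face; the pin is parallel to the top bar.
- reel_frame (a joint): lean of the reel frame, rad: 0 upright, 0.26 tipped back on its rest posts (as it starts and where it returns when let go), negative to the front. Spring and weight tip it back with about 0.7 N m when upright, 4 N at the top bar. With the kickstand down its foot stops the frame at 0; without it the frame could swing to -0.45.
- top_bar: plain round steel bar across the top of the reel frame, 14 mm thick, 95 mm long between two aluminium cheeks 100 mm apart, 185 mm above the frame hinge along the frame. Origin at its middle, y axis along the bar. A white hub, 25 mm thick and 59 mm long, sticks out to the front 85 mm below it.
- kickstand_hinge (a point): middle of the kickstand's hinge line, 100 mm above the frame hinge along the frame, parallel to the top bar; it moves with the frame.
- kickstand (a joint): kickstand's angle to the frame, rad: 0 folded up in line with the frame, foot bar above the top bar (as it starts); it swings to the front; 2.457 fully down at its stop. A spring strut resists with up to 0.3 N m (2.5 N at the foot bar) until the dead centre at 1.23; beyond it snaps down by itself, before it back up.
- foot_bar: black rubber-sleeved foot of the kickstand, a round bar 12 mm thick and 112 mm long joining its two wire legs (120 mm apart), 134 mm from the kickstand hinge. Origin at its middle, y axis along the bar. Folded up it is the highest part of the stand, about 265 mm above the bench and 49 mm above the top bar.
- timer: white bench timer, a bystander behind the stand, 32 x 66 x 67 mm
- pot_a: white specimen pot with a screw lid behind the stand, a bystander, 49 mm across and 65 mm high
- cassette_a: flat white tissue cassette, a bystander just in front of the stand, 29 x 41 x 6 mm
- cassette_b: flat white tissue cassette, a bystander just in front of the stand, 29 x 41 x 6 mm

How it is judged:
By the outcome, as a careful person would: the job done as asked, in the order asked, and still so for the second after the job is handed in, while the arm keeps its last pose, push and grip.
It also fails if it takes over 69 s, if anything falls off the work surface, if the arm or the gripper's body presses on something with over 40 N, if the wrist force passes 120 N, or if a joint passes its speed limit or range.

## Working session

There is one attempt and no reset: what is moved stays moved. The work goes in short steps, each a Python script; the robot and the scene stay as the last script left them, time stands still between calls to the robot, and variables do not carry over. Pictures are saved under pics/ and viewed, and the job is handed in when it is done.

```bash
ls; mkdir -p pics
python3 - <<'E'
from station import *
import cv2,numpy as np
for c in ["scene","top"]:
    p,d=viewer.read_camera(c)
    cv2.imwrite(f"pics/{c}0.png",cv2.resize(p[:,:,::-1],(768,576)))
    i=viewer.camera_info(c); print(c,i["eye"],i["intrinsics"].tolist() if hasattr(i["intrinsics"],'tolist') else i["intrinsics"], i.keys())
    for n in ["turntable_axis","index_knob","landing_strip","frame_hinge","top_bar","kickstand_hinge","foot_bar","timer","pot_a","cassette_a"]:
        r=tip_of(c,n); print(n,[(np.round(x["at"],3).tolist(),round(x["score"],2)) for x in r[:3]])
print(env.sense())
E
```

```text
pics
scene [0.20719153 0.27737598 0.81026226] [[355.93245950692307, 0.0, 259.9499919512837], [0.0, 355.93245950692307, 185.87753854443264], [0.0, 0.0, 1.0]] dict_keys(['intrinsics', 'eye', 'rotation'])
turntable_axis [([0.578, -0.169, 0.031], 0.76)]
index_knob [([0.469, -0.207, 0.025], 0.56), ([0.695, -0.065, -0.0], 0.16)]
landing_strip [([0.54, -0.14, 0.027], 0.93), ([0.625, -0.21, 0.139], 0.58)]
frame_hinge [([0.605, -0.194, 0.045], 0.84)]
top_bar [([0.638, -0.23, 0.221], 0.71), ([0.603, -0.193, 0.043], 0.21)]
kickstand_hinge [([0.625, -0.209, 0.137], 0.85)]
foot_bar [([0.65, -0.238, 0.266], 0.59)]
timer [([0.626, -0.214, 0.14], 0.72), ([0.732, -0.161, -0.002], 0.69)]
pot_a [([0.696, -0.066, 0.001], 0.73), ([0.606, -0.193, 0.042], 0.64)]
cassette_a [([0.422, -0.22, 0.0], 0.67), ([0.439, -0.269, 0.002], 0.61)]
top [ 0.45510362 -0.18936435  1.03655149] [[460.46157519981244, 0.0, 248.47145263732867], [0.0, 460.46157519981244, 186.45727908989426], [0.0, 0.0, 1.0]] dict_keys(['intrinsics', 'eye', 'rotation'])
turntable_axis [([0.577, -0.17, 0.022], 0.6), ([0.74, -0.164, 0.001], 0.39)]
i
[... 594 characters left out ...]
42861, -0.05628279]), 'joint_velocities': array([ 0.00037442,  0.00089108,  0.00078614,  0.00059068,  0.00138438,
        0.00194953, -0.00123932]), 'tau': array([ 1.73358753e-04, -5.20427799e+01, -1.27539231e-02, -2.44055218e+01,
       -5.68012625e-02,  1.12393507e-02,  3.87216301e-05]), 'ee_pos': array([ 0.24575045, -0.60174786,  0.21459385]), 'tcp_rot': array([[-9.25780827e-01, -1.53516268e-05,  3.78060657e-01],
       [-3.78060657e-01, -6.07475072e-06, -9.25780827e-01],
       [ 1.65088660e-05, -1.00000000e+00, -1.79958381e-07]]), 'wrist_force': array([-0.84091647,  0.8769825 ,  0.97634687]), 'moment': array([-0.0550629 , -0.03101046,  0.00956249]), 'gripper_width': 0.09184043699875138}
```

View pics/scene0.png

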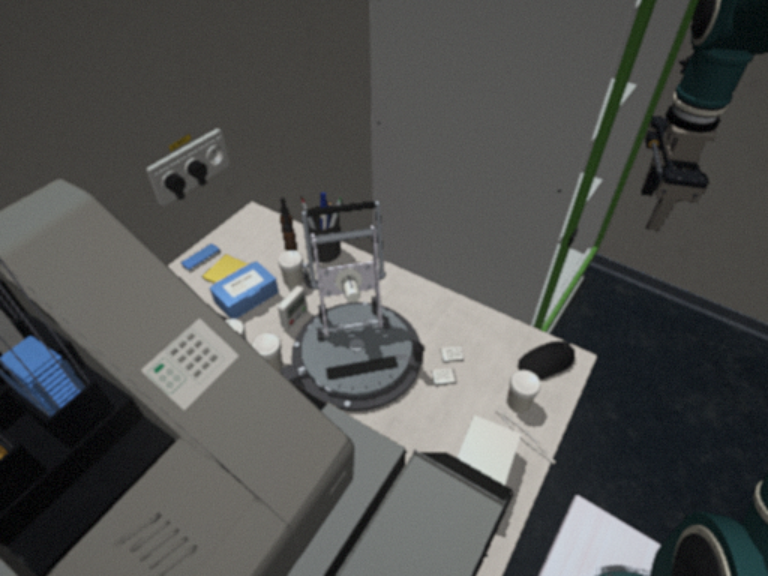

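View pics/top0.png

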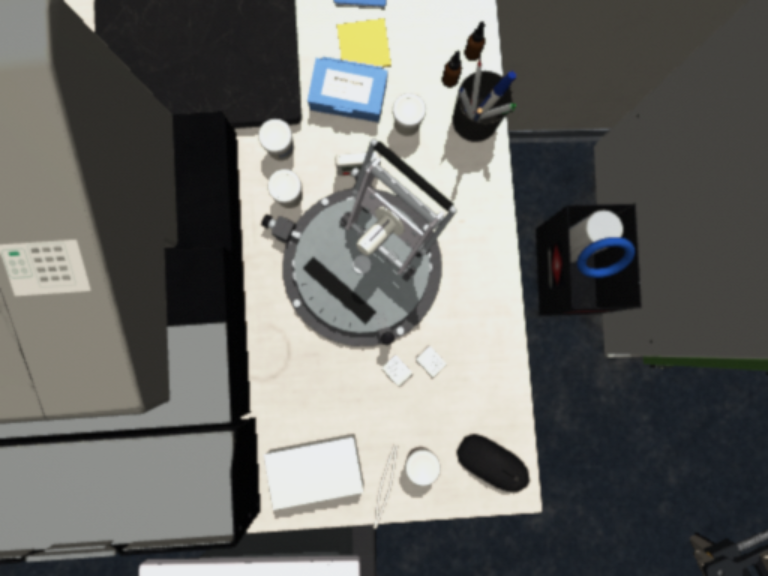

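Run:
```python
from station import *
import cv2,numpy as np
p,d=viewer.read_camera("top")
np.savez("top0.npz",p=p,d=d)
cv2.imwrite("pics/topcrop0.png",cv2.resize(p[80:250,150:320,::-1],None,fx=3.5,fy=3.5,interpolation=cv2.INTER_CUBIC))
p,d=viewer.read_camera("scene")
cv2.imwrite("pics/scenecrop0.png",cv2.resize(p[120:290,180:320,::-1],None,fx=3.5,fy=3.5,interpolation=cv2.INTER_CUBIC))
print(viewer.camera_info("top")["rotation"],viewer.camera_info("wrist"))
```

```text
[[-0.01887558  0.99485597 -0.09952548]
 [-0.99981402 -0.01917542 -0.00205687]
 [-0.00395473  0.09946814  0.99503289]] {'intrinsics': array([[266.23149889,   0.        , 257.22911762],
       [  0.        , 266.23149889, 189.10444686],
       [  0.        ,   0.        ,   1.        ]]), 'T_tool_cam': array([[ 2.90009592e-04, -9.70087038e-01, -2.42757193e-01,
        -6.67297642e-02],
       [ 6.58021889e-05,  2.42757221e-01, -9.70087072e-01,
        -1.70840088e-01],
       [ 9.99999956e-01,  2.65360602e-04,  1.34235773e-04,
        -1.96760918e-04],
       [ 0.00000000e+00,  0.00000000e+00,  0.00000000e+00,
         1.00000000e+00]])}
```

View pics/topcrop0.png

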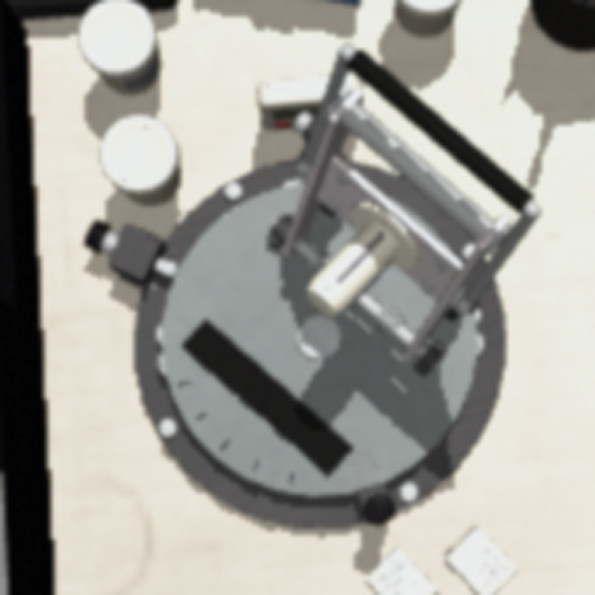

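View pics/scenecrop0.png

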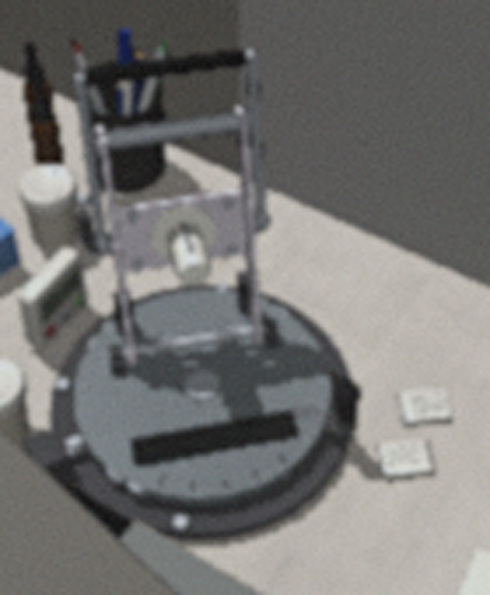

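```bash
cat > h.py <<'E'
from station import *
import numpy as np
A=np.array([0.5775,-0.1697])
def down(yaw):  # tool z along (cos yaw, sin yaw), y down
    z=np.array([np.cos(yaw),np.sin(yaw),0]);y=np.array([0,0,-1.]);x=np.cross(y,z)
    return np.column_stack([x,y,z])
def kn(phi,r=.115): return A+r*np.array([np.cos(phi),np.sin(phi)])
def st(): 
    s=env.sense(); return s
E
python3 - <<'E'
from h import *
for sgn in (0,np.pi):
  for ph in (-161.6,-130,-100,-90):
    p=np.radians(ph); q=solver.inverse_kinematics([*kn(p),.036],down(p+np.pi/2+sgn)); print(ph,sgn,None if q is None else np.round(q,2))
fy=np.radians(201); f=np.array([np.cos(fy),np.sin(fy)])
for sgn in (0,np.pi):
  for off,z in ((-.095,.249),(0.05,.16),(-.083,.20),(-.035,.207)):
    q=solver.inverse_kinematics([*(A+f*off),z],down(fy+sgn)); print(off,None if q is None else np.round(q,2))
E
```

```text
-161.6 0 [ 0.49  0.52 -0.17  2.05  0.15  0.59 -1.04]
-130 0 [ 0.58  0.59 -0.22  1.92  0.2   0.66 -0.45]
-100 0 [ 0.62  0.67 -0.28  1.76  0.26  0.75  0.03]
-90 0 [ 0.63  0.7  -0.31  1.71  0.28  0.77  0.18]
-161.6 3.141592653589793 [ 0.87  0.62 -0.66  2.02  0.58  0.69  1.73]
-130 3.141592653589793 [ 1.28  1.14 -1.34  1.87  1.21  1.24  1.96]
-100 3.141592653589793 [ 0.19  0.66  0.31  1.79 -0.29  0.73 -2.66]
-90 3.141592653589793 [ 0.21  0.68  0.28  1.74 -0.26  0.75 -2.53]
-0.095 [ 0.12  0.49  0.04  1.49 -0.02  1.16 -2.61]
0.05 [ 0.22  0.38  0.07  1.87 -0.04  0.89 -2.46]
-0.083 [ 0.11  0.51  0.07  1.57 -0.04  1.06 -2.59]
-0.035 [ 0.16  0.44  0.05  1.67 -0.03  1.04 -2.55]
-0.095 [ 0.53  0.56 -0.57  1.46  0.31  1.21  0.29]
0.05 [ 0.71  0.45 -0.54  1.84  0.29  0.93  0.4 ]
-0.083 [ 0.55  0.59 -0.57  1.53  0.34  1.12  0.27]
-0.035 [ 0.61  0.51 -0.56  1.63  0.3   1.08  0.33]
```

Run:
```python
from h import *
import cv2
p=np.radians(-161.6)
env.reach([*kn(p),.13],down(p+np.pi/2))
s=st(); print(s["t"],s["ee_pos"],s["wrist_force"])
im,d=viewer.read_camera("wrist"); cv2.imwrite("pics/w1.png",cv2.resize(im[:,:,::-1],(768,576)))
for n in ["index_knob","turntable_axis","landing_strip"]:
    print(n,[(np.round(x["at"],4),round(x["score"],2)) for x in tip_of("wrist",n)[:2]])
```

```text
2.8917 [ 0.46832474 -0.20730547  0.13017486] [ 1.05729228 -0.01284773 -0.12026635]
index_knob [(array([ 0.4699, -0.2064,  0.0297]), 0.65)]
turntable_axis [(array([ 0.5797, -0.1706,  0.0298]), 0.96)]
landing_strip [(array([ 0.5374, -0.1406,  0.0287]), 0.76), (array([ 0.4372, -0.2708, -0.0017]), 0.53)]
```

View pics/w1.png

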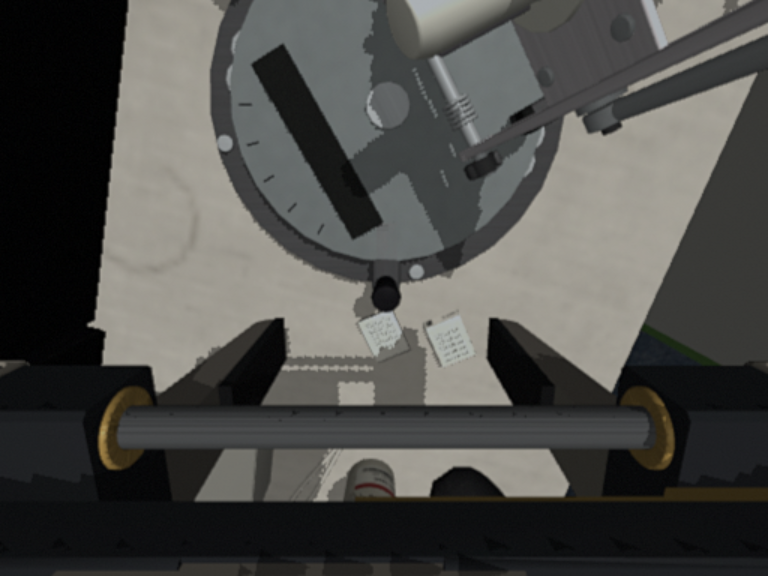

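```bash
sed -i 's/^A=.*/A=np.array([0.578,-0.170])/' h.py
python3 - <<'E'
from h import *
env.movel([.4689,-.2068,.034],rate=.12)
print(st()["wrist_force"])
effector.grasp(30)
s=st();print(s["t"],s["ee_pos"],s["wrist_force"],s["gripper_width"])
p0=np.radians(-161.6)
for k in range(1,6):
    p=p0+np.radians(8)*k
    env.movel([*kn(p),.034],down(p+np.pi/2),rate=.06)
    s=st();F=s["wrist_force"];t=np.array([-np.sin(p),np.cos(p)]);n=np.array([np.cos(p),np.sin(p)])
    print(round(s["t"],2),round(np.degrees(p),1),"Ft %.1f Fr %.1f Fz %.1f"%(F[:2]@t,F[:2]@n,F[2]),np.round(s["ee_pos"][:2]-kn(p),4))
E
```

```text
[1.17661983 0.12274048 0.64695098]
5.175 [ 0.46888354 -0.20686471  0.03397918] [ 0.07461991  0.8336763  -0.48256169] 0.01639561547246628
5.58 -153.6 Ft 1.4 Fr 1.3 Fz -0.4 [-0.0003 -0.0004]
6.0 -145.6 Ft 0.8 Fr 3.6 Fz 1.1 [-0.0007 -0.0002]
6.42 -137.6 Ft 0.6 Fr 5.7 Fz 1.3 [-0.0008 -0.0004]
6.83 -129.6 Ft 1.9 Fr 6.7 Fz 1.8 [-0.0008 -0.0008]
7.25 -121.6 Ft 0.9 Fr 7.2 Fz 0.6 [-0.0007 -0.0012]
```

Run:
```python
from h import *
for d in np.arange(-118.6,-99,3):
    p=np.radians(d)
    env.movel([*kn(p,.1165),.034],down(p+np.pi/2),rate=.06)
    s=st();F=s["wrist_force"];t=np.array([-np.sin(p),np.cos(p)]);n=np.array([np.cos(p),np.sin(p)])
    print(round(s["t"],2),round(np.degrees(p),1),"Ft %.1f Fr %.1f Fz %.1f"%(F[:2]@t,F[:2]@n,F[2]),np.round(s["ee_pos"][:2]-kn(p),4))
```

```text
7.5 -118.6 Ft 0.8 Fr 4.4 Fz 0.9 [-0.0006 -0.0013]
7.75 -115.6 Ft 0.5 Fr 4.2 Fz 0.1 [-0.0006 -0.0014]
8.0 -112.6 Ft 0.1 Fr 4.1 Fz 0.8 [-0.0005 -0.0015]
8.25 -109.6 Ft -1.0 Fr 4.8 Fz 1.7 [-0.001  -0.0014]
8.5 -106.6 Ft 0.4 Fr 5.2 Fz 1.2 [-0.0003 -0.0018]
8.75 -103.6 Ft 2.6 Fr 5.2 Fz -1.8 [ 0.0005 -0.002 ]
9.0 -100.6 Ft 0.3 Fr 5.6 Fz 0.1 [ 0.0002 -0.0019]
```

Run:
```python
from h import *
import cv2
for d in (-99,-97.5):
    p=np.radians(d)
    env.movel([*kn(p,.1175),.034],down(p+np.pi/2),rate=.06)
    s=st();F=s["wrist_force"];t=np.array([-np.sin(p),np.cos(p)]);n=np.array([np.cos(p),np.sin(p)])
    print(round(s["t"],2),d,"Ft %.1f Fr %.1f"%(F[:2]@t,F[:2]@n),np.round(s["ee_pos"][:2],4))
p,d=viewer.read_camera("top"); np.savez("top1.npz",p=p,d=d)
cv2.imwrite("pics/topcrop1.png",cv2.resize(p[80:250,150:320,::-1],None,fx=3.5,fy=3.5,interpolation=cv2.INTER_CUBIC))
```

```text
9.25 -99 Ft -3.7 Fr 2.6 [ 0.5594 -0.2854]
9.5 -97.5 Ft -1.9 Fr 1.7 [ 0.5629 -0.286 ]
```

View pics/topcrop1.png

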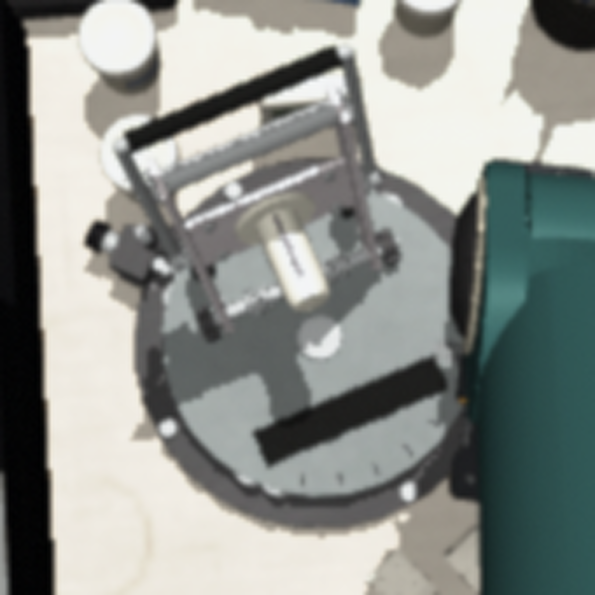

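Run:
```python
from h import *
import cv2
for d in (-100.7,):
    p=np.radians(d)
    env.movel([*kn(p,.1175),.034],down(p+np.pi/2),rate=.04)
    s=st();F=s["wrist_force"];t=np.array([-np.sin(p),np.cos(p)]);n=np.array([np.cos(p),np.sin(p)])
    print(round(s["t"],2),d,"Ft %.1f Fr %.1f"%(F[:2]@t,F[:2]@n),np.round(s["ee_pos"][:2],4))
effector.release()
q=s["ee_pos"].copy(); q[2]=.16; env.movel(q,rate=.25)
env.movel([.50,-.36,.30],rate=.3)
print(st()["t"])
for c in("top","scene"):
  im,d=viewer.read_camera(c); cv2.imwrite(f"pics/{c}crop2.png",cv2.resize((im[80:250,150:320] if c=="top" else im[120:290,180:320])[:,:,::-1],None,fx=3.5,fy=3.5,interpolation=cv2.INTER_CUBIC))
  for n in ["index_knob","turntable_axis","landing_strip","frame_hinge","top_bar","kickstand_hinge","foot_bar"]:
    print(n,[(np.round(x["at"],4),round(x["score"],2)) for x in tip_of(c,n)[:2]])
```

```text
9.87 -100.7 Ft -0.6 Fr 0.5 [ 0.5568 -0.285 ]
12.4
index_knob [(array([ 0.5547, -0.2825,  0.0272]), 0.47)]
turntable_axis [(array([ 0.5798, -0.1702,  0.0213]), 0.58)]
landing_strip [(array([ 0.5328, -0.1889,  0.0257]), 0.75)]
frame_hinge [(array([ 0.6118, -0.1601,  0.0411]), 0.84)]
top_bar [(array([ 0.6543, -0.1458,  0.2201]), 0.93)]
kickstand_hinge [(array([ 0.6416, -0.1498,  0.134 ]), 0.68)]
foot_bar [(array([ 0.6709, -0.1391,  0.2663]), 0.83), (array([ 0.6551, -0.1459,  0.22  ]), 0.66)]
index_knob [(array([ 0.5574, -0.2827,  0.024 ]), 0.61)]
turntable_axis [(array([ 0.5791, -0.1695,  0.0289]), 0.88)]
landing_strip [(array([ 0.5296, -0.1915,  0.0268]), 0.72)]
frame_hinge [(array([ 0.6147, -0.1597,  0.0421]), 0.79)]
top_bar [(array([ 0.6543, -0.1491,  0.2204]), 0.55)]
kickstand_hinge [(array([ 0.6366, -0.1528,  0.1387]), 0.84), (array([ 0.529 , -0.1882,  0.027 ]), 0.2)]
foot_bar [(array([ 0.671 , -0.1414,  0.268 ]), 0.68)]
```

View pics/topcrop2.png

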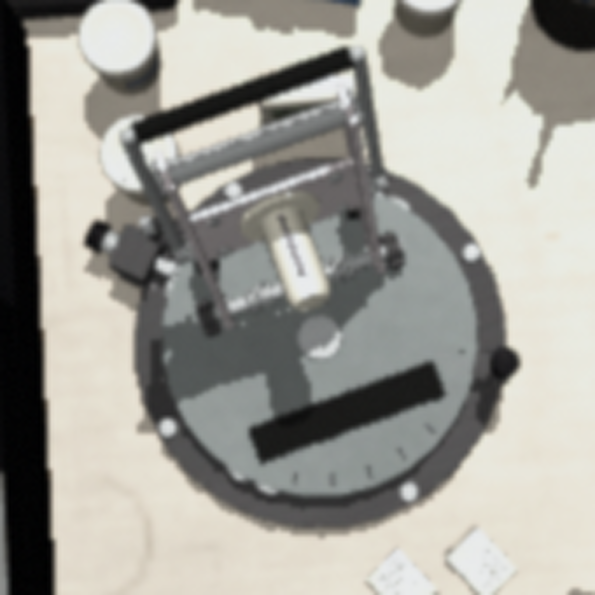

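View pics/scenecrop2.png

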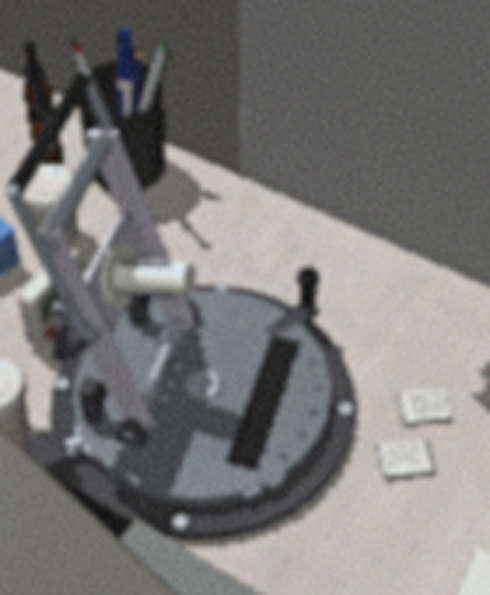

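```bash
cat >> h.py <<'E'
A2=np.array([0.579,-0.170]); Y=np.radians(18.5); b=np.array([np.cos(Y),np.sin(Y)]); f=-b
R=down(Y)
K=np.array([*(A2+.0607*b),.1376])
def foot(al): 
    th=al-.26; return K+.134*(np.sin(th)*np.array([*f,0])+np.cos(th)*np.array([0,0,1]))
def show(k):
    s=st();F=s["wrist_force"];print(k,round(s["t"],2),"Ff %.1f Fl %.1f Fz %.1f"%(F[:2]@f,F[0]*-f[1]+F[1]*f[0],F[2]),"w %.4f"%s["gripper_width"],np.round(s["ee_pos"],4)); return s
E
python3 - <<'E'
from h import *
import cv2
P=foot(0)+[0,0,-.014]; print(P)
env.reach(P+[0,0,.09],R); show("above")
im,d=viewer.read_camera("wrist"); cv2.imwrite("pics/w3.png",cv2.resize(im[:,:,::-1],(768,576)))
for n in ["foot_bar","top_bar"]:
    print(n,[(np.round(x["at"],4),round(x["score"],2)) for x in tip_of("wrist",n)[:2]])
E
```

```text
[ 0.66923185 -0.13980884  0.25309626]
above 14.28 Ff 0.1 Fl 0.5 Fz -0.3 w 0.0918 [ 0.6686 -0.1422  0.3427]
foot_bar []
top_bar [(array([ 0.6537, -0.1428,  0.219 ]), 0.84)]
```

View pics/w3.png

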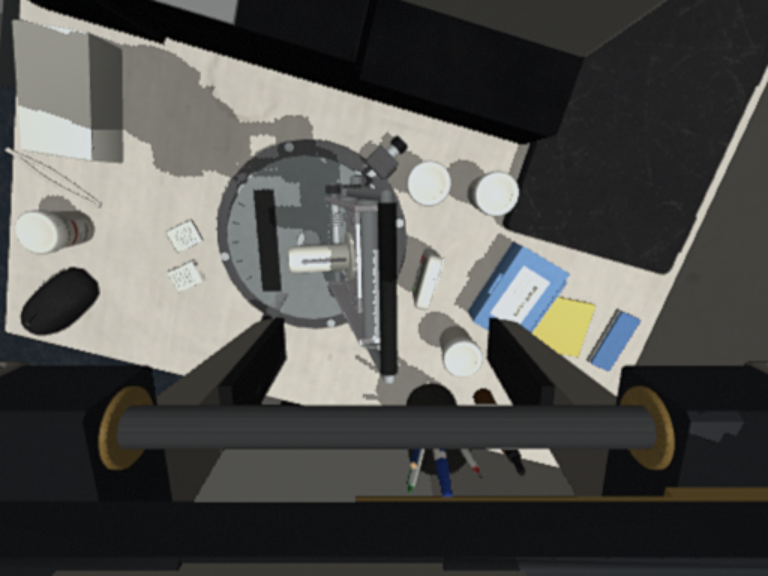

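Run:
```python
from h import *
o=np.array([0,0,-.014])
env.movel(foot(0)+o,R,rate=.15); show("down")
effector.grasp(10); show("grip")
for al in (.15,.3,.5,.7,.9,1.1,1.25,1.35,1.45):
    env.movel(foot(al)+o,R,rate=.1); show(al)
```

```text
down 15.18 Ff 0.7 Fl 0.9 Fz 0.9 w 0.0916 [ 0.6698 -0.1399  0.2541]
grip 16.37 Ff 0.8 Fl -0.8 Fz -0.3 w 0.0115 [ 0.669  -0.1399  0.253 ]
0.15 16.72 Ff -1.8 Fl -0.6 Fz 1.6 w 0.0117 [ 0.6509 -0.1461  0.2574]
0.3 17.07 Ff -1.7 Fl 1.0 Fz 4.7 w 0.0111 [ 0.632  -0.1524  0.2582]
0.5 17.48 Ff 0.0 Fl 1.1 Fz 3.4 w 0.0111 [ 0.6064 -0.161   0.2538]
0.7 17.9 Ff -1.0 Fl 1.2 Fz 1.4 w 0.0115 [ 0.5824 -0.1691  0.2446]
0.9 18.32 Ff -0.7 Fl 1.4 Fz 0.9 w 0.0117 [ 0.5607 -0.1764  0.2309]
1.1 18.73 Ff -0.8 Fl 3.3 Fz -0.3 w 0.0113 [ 0.542  -0.1826  0.213 ]
1.25 19.08 Ff 0.2 Fl 2.4 Fz -1.0 w 0.0118 [ 0.5302 -0.1864  0.197 ]
1.35 19.37 Ff 2.0 Fl 3.4 Fz -0.8 w 0.0116 [ 0.5238 -0.1884  0.1855]
1.45 19.65 Ff 2.7 Fl 2.6 Fz -0.5 w 0.0112 [ 0.5184 -0.1902  0.1734]
```

Run:
```python
from h import *
import cv2
effector.release(); s=show("rel")
q=s["ee_pos"].copy(); q[2]=.32; env.movel(q,rate=.25); show("up")
for c in("scene","top","wrist"):
  im,d=viewer.read_camera(c); cv2.imwrite(f"pics/{c}4.png",cv2.resize((im[80:250,150:320] if c=="top" else im[120:290,180:320] if c=="scene" else im)[:,:,::-1],None,fx=3.5 if c!="wrist" else 1.5,fy=3.5 if c!="wrist" else 1.5,interpolation=cv2.INTER_CUBIC))
  for n in ["index_knob","top_bar","kickstand_hinge","foot_bar"]:
    print(n,[(np.round(x["at"],4),round(x["score"],2)) for x in tip_of(c,n)[:2]])
print(foot(2.457))
```

```text
rel 20.88 Ff 0.5 Fl -0.3 Fz 1.1 w 0.0916 [ 0.5186 -0.1902  0.1734]
up 21.62 Ff 0.7 Fl -0.5 Fz -0.4 w 0.0919 [ 0.5178 -0.1903  0.3187]
index_knob [(array([ 0.5594, -0.2852,  0.0239]), 0.52)]
top_bar [(array([ 0.654 , -0.1453,  0.2218]), 0.46), (array([ 0.535 , -0.1845,  0.0569]), 0.34)]
kickstand_hinge [(array([ 0.6401, -0.1497,  0.1377]), 0.7)]
foot_bar [(array([ 0.4234, -0.2192, -0.0007]), 0.68), (array([ 0.5363, -0.1848,  0.0607]), 0.46)]
index_knob []
top_bar []
kickstand_hinge []
foot_bar []
index_knob [(array([ 0.5583, -0.2812,  0.0281]), 0.42), (array([ 0.5328, -0.1881,  0.0573]), 0.32)]
top_bar [(array([ 0.658 , -0.1448,  0.2225]), 0.92)]
kickstand_hinge [(array([ 0.6342, -0.1503,  0.1351]), 0.87), (array([ 0.5292, -0.1882,  0.031 ]), 0.34)]
foot_bar [(array([ 7.386e-01, -1.671e-01,  3.000e-04]), 0.15)]
[ 0.53359938 -0.18519084  0.05906622]
```

View pics/scene4.png

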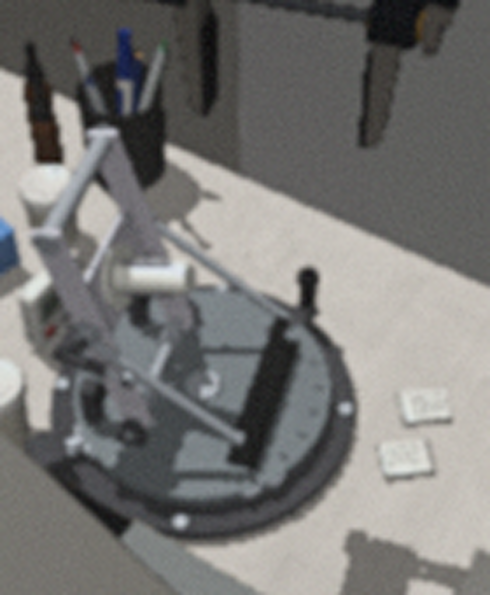

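View pics/wrist4.png

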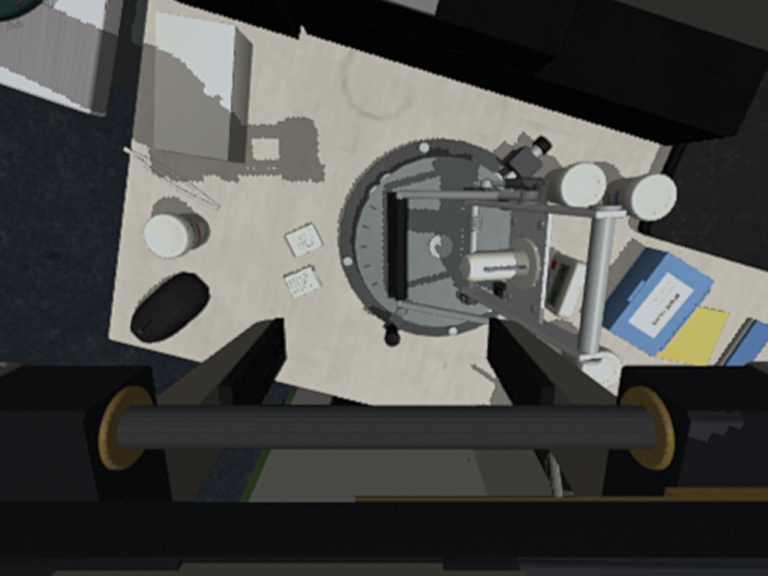

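```bash
cat >> h.py <<'E'
H=np.array([*(A2+.035*b),.041])
def bar(l): return H+.185*(np.sin(l)*np.array([*b,0])+np.cos(l)*np.array([0,0,1]))
o2=np.array([0,0,-.017])
E
python3 - <<'E'
from h import *
P=bar(.26)+o2; print(P)
env.reach(P+[0,0,.08],R)
env.movel(P,R,rate=.15); show("down")
effector.grasp(30); show("grip")
for l in (.2,.13,.07,.03):
    env.movel(bar(l)+o2,R,rate=.06); show(l)
E
```

```text
[ 0.65729351 -0.14380336  0.20278215]
down 23.7 Ff -0.7 Fl 1.1 Fz 0.4 w 0.0921 [ 0.6577 -0.1443  0.2041]
grip 24.88 Ff 2.4 Fl -1.3 Fz 1.1 w 0.0133 [ 0.6568 -0.144   0.2027]
0.2 25.21 Ff -4.4 Fl 0.5 Fz -4.2 w 0.0132 [ 0.6474 -0.1471  0.2053]
0.13 25.57 Ff -3.4 Fl 1.1 Fz -1.3 w 0.0131 [ 0.6356 -0.1512  0.2079]
0.07 25.91 Ff -4.9 Fl 1.4 Fz 0.7 w 0.0130 [ 0.6256 -0.1547  0.2094]
0.03 26.18 Ff -5.5 Fl 1.1 Fz 3.2 w 0.0130 [ 0.6189 -0.157   0.21  ]
```

Run:
```python
from h import *
for l in (.015,0,-.01,-.02,-.03,-.04,-.05):
    env.movel(bar(l)+o2,R,rate=.03); env.pause(.15); s=show(l)
    if s["wrist_force"][:2]@f<-16: break
```

```text
0.015 26.58 Ff -5.2 Fl 2.1 Fz 3.6 w 0.0132 [ 0.6165 -0.1578  0.2102]
0 26.98 Ff -5.3 Fl 1.4 Fz 5.2 w 0.0131 [ 0.6138 -0.1587  0.2103]
-0.01 27.38 Ff -5.9 Fl 1.7 Fz 5.0 w 0.0130 [ 0.612  -0.1593  0.2102]
-0.02 27.78 Ff -7.4 Fl 2.0 Fz 3.1 w 0.0134 [ 0.611  -0.1596  0.2103]
-0.03 28.18 Ff -8.5 Fl 3.0 Fz 3.4 w 0.0126 [ 0.6097 -0.16    0.2103]
-0.04 28.58 Ff -8.1 Fl 2.3 Fz 3.9 w 0.0133 [ 0.6081 -0.1606  0.2103]
-0.05 28.98 Ff -9.3 Fl 1.4 Fz 3.5 w 0.0134 [ 0.6065 -0.1611  0.2104]
```

Run:
```python
from h import *
import cv2
for c in("scene","wrist"):
  im,d=viewer.read_camera(c); cv2.imwrite(f"pics/{c}5.png",cv2.resize((im[120:290,180:320] if c=="scene" else im)[:,:,::-1],None,fx=3.5 if c!="wrist" else 1.5,fy=3.5 if c!="wrist" else 1.5,interpolation=cv2.INTER_CUBIC))
  for n in ["frame_hinge","top_bar","kickstand_hinge","foot_bar","landing_strip","index_knob"]:
    print(n,[(np.round(x["at"],4),round(x["score"],2)) for x in tip_of(c,n)[:2]])
s=show("x");print(s["moment"])
```

```text
frame_hinge [(array([ 0.614 , -0.1579,  0.0419]), 0.57)]
top_bar [(array([ 0.6026, -0.1635,  0.2269]), 0.47)]
kickstand_hinge [(array([ 0.6098, -0.1583,  0.1459]), 0.97)]
foot_bar [(array([ 0.5281, -0.1866,  0.0372]), 0.62)]
landing_strip [(array([ 0.5327, -0.1893,  0.0283]), 0.69)]
index_knob [(array([ 0.5577, -0.2837,  0.0236]), 0.39)]
frame_hinge []
top_bar [(array([ 0.6065, -0.1654,  0.2264]), 0.77)]
kickstand_hinge [(array([ 0.605 , -0.162 ,  0.1411]), 0.96), (array([ 0.6103, -0.1617,  0.2233]), 0.27)]
foot_bar [(array([ 0.5276, -0.1894,  0.0323]), 0.85)]
landing_strip [(array([ 0.527 , -0.189 ,  0.0314]), 0.75)]
index_knob []
x 29.68 Ff -10.0 Fl 1.3 Fz 3.6 w 0.0132 [ 0.6065 -0.1611  0.2103]
[ 0.29381436 -2.39835227 -0.01209943]
```

View pics/scene5.png

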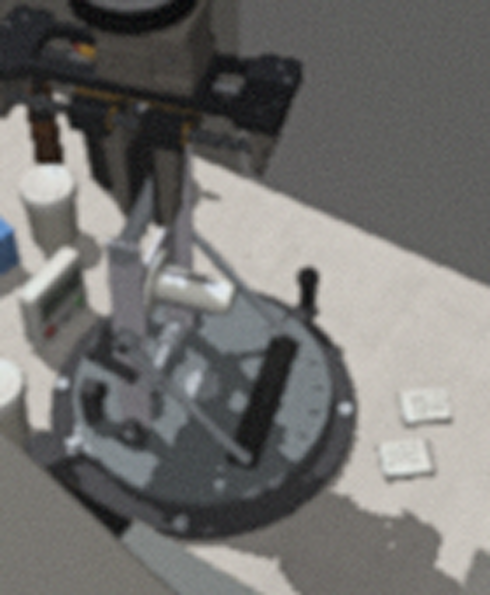

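View pics/wrist5.png

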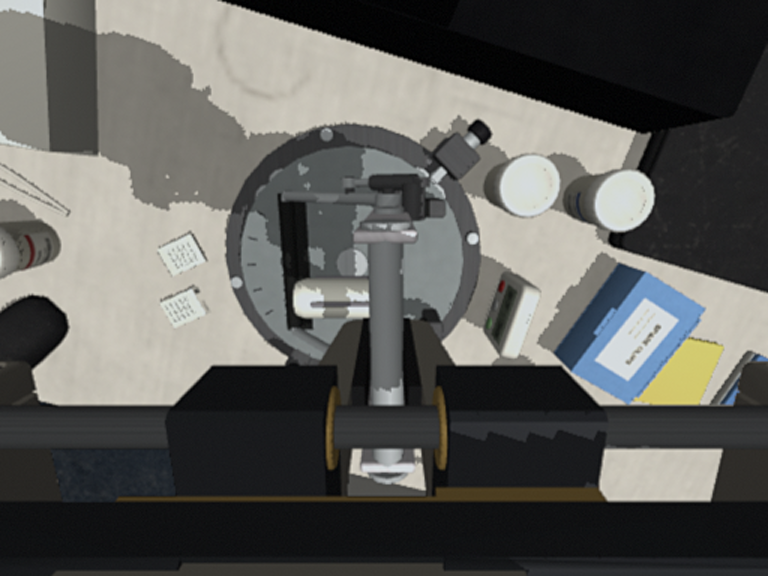

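Run:
```python
from h import *
import cv2
for l in (-.06,-.07,-.08):
    env.movel(bar(l)+o2,R,rate=.03); env.pause(.3); s=show(l)
    if s["wrist_force"][:2]@f<-18: break
for c in("scene","wrist"):
  im,d=viewer.read_camera(c); cv2.imwrite(f"pics/{c}6.png",cv2.resize((im[120:290,180:320] if c=="scene" else im)[:,:,::-1],None,fx=3.5 if c!="wrist" else 1.5,fy=3.5 if c!="wrist" else 1.5,interpolation=cv2.INTER_CUBIC))
  for n in ["frame_hinge","top_bar","kickstand_hinge","foot_bar","landing_strip","index_knob"]:
    print(n,[(np.round(x["at"],4),round(x["score"],2)) for x in tip_of(c,n)[:2]])
```

```text
-0.06 30.23 Ff -8.7 Fl 2.2 Fz 3.4 w 0.0128 [ 0.6049 -0.1617  0.2103]
-0.07 30.78 Ff -9.4 Fl 2.3 Fz 4.1 w 0.0135 [ 0.6032 -0.1623  0.2104]
-0.08 31.33 Ff -8.4 Fl 1.9 Fz 4.6 w 0.0128 [ 0.6015 -0.1629  0.2103]
frame_hinge [(array([ 0.6133, -0.1618,  0.0418]), 0.93)]
top_bar [(array([ 0.6026, -0.1654,  0.2267]), 0.68)]
kickstand_hinge [(array([ 0.6094, -0.16  ,  0.1459]), 0.85), (array([ 0.6023, -0.1688,  0.2265]), 0.28)]
foot_bar [(array([ 0.5277, -0.1869,  0.0375]), 0.73), (array([ 0.6969, -0.0671,  0.    ]), 0.64)]
landing_strip [(array([ 0.5339, -0.1866,  0.0295]), 0.46)]
index_knob [(array([ 0.5585, -0.2866,  0.0222]), 0.51)]
frame_hinge [(array([ 0.6118, -0.1635,  0.042 ]), 0.64)]
top_bar [(array([ 0.6013, -0.1654,  0.2255]), 0.95), (array([ 0.6123, -0.1605,  0.0419]), 0.65)]
kickstand_hinge [(array([ 0.6036, -0.1618,  0.1422]), 0.79)]
foot_bar [(array([ 0.5258, -0.1942,  0.032 ]), 0.76)]
landing_strip [(array([ 0.5268, -0.1899,  0.0264]), 0.67), (array([ 6.949e-01, -5.880e-02, -1.000e-04]), 0.38)]
index_knob [(array([ 0.58  , -0.1713,  0.0284]), 0.33)]
```

View pics/wrist6.png

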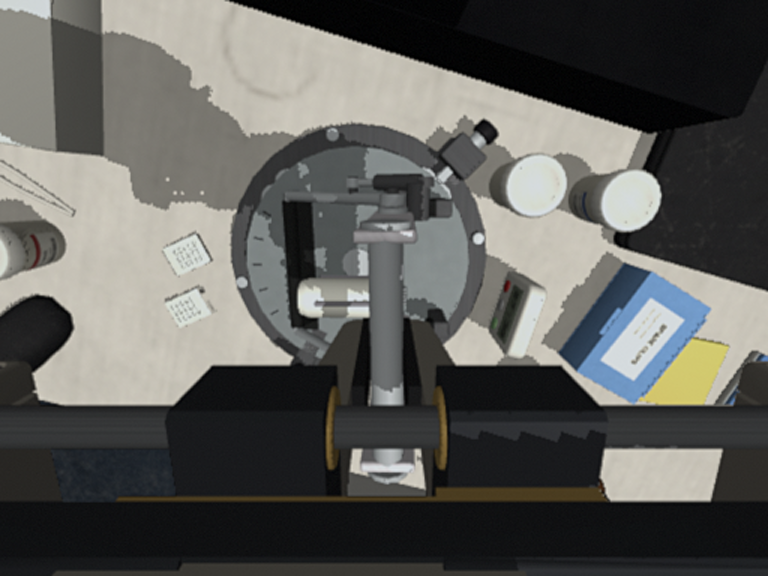

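```bash
cat >> h.py <<'E'
def avg(k,n=8):
    Fs=[];P=[]
    for _ in range(n):
        env.pause(.03); s=st(); Fs.append(s["wrist_force"]);P.append(s["ee_pos"])
    F=np.mean(Fs,0);p=np.mean(P,0)
    print(k,round(s["t"],2),"Ff %.2f Fl %.2f Fz %.2f"%(F[:2]@f,F[0]*-f[1]+F[1]*f[0],F[2]),"lean %.4f"%(((p[:2]-H[:2])@b)/.185),"My %.3f"%(s["moment"]@np.array([-b[1],b[0],0])))
E
python3 - <<'E'
from h import *
import cv2
for l in (-.06,-.03,-.01,0.01,.03,.05):
    env.movel(bar(l)+o2,R,rate=.05); avg(l)
im,d=viewer.read_camera("wrist");cv2.imwrite("pics/w7.png",cv2.resize(im[:,:,::-1],None,fx=1.5,fy=1.5))
for l in (.03,.01,0,-.01):
    env.movel(bar(l)+o2,R,rate=.05); avg(l)
E
```

```text
-0.06 32.55 Ff -7.15 Fl 1.50 Fz 5.45 lean -0.0458 My -1.865
-0.03 33.08 Ff -6.74 Fl 1.99 Fz 5.45 lean -0.0182 My -1.604
-0.01 33.59 Ff -3.49 Fl 0.79 Fz 8.09 lean -0.0046 My -0.769
0.01 34.11 Ff -3.04 Fl 1.10 Fz 7.74 lean 0.0140 My -0.660
0.03 34.62 Ff -3.59 Fl 0.98 Fz 7.07 lean 0.0334 My -0.605
0.05 35.14 Ff -3.26 Fl 1.22 Fz 7.27 lean 0.0527 My -0.620
0.03 35.71 Ff -3.42 Fl 1.01 Fz 6.95 lean 0.0336 My -0.804
0.01 36.23 Ff -3.93 Fl 1.34 Fz 6.16 lean 0.0153 My -1.045
0 36.74 Ff -4.44 Fl 1.37 Fz 5.82 lean 0.0063 My -1.189
-0.01 37.26 Ff -4.72 Fl 1.51 Fz 5.85 lean -0.0028 My -1.306
```

View pics/w7.png

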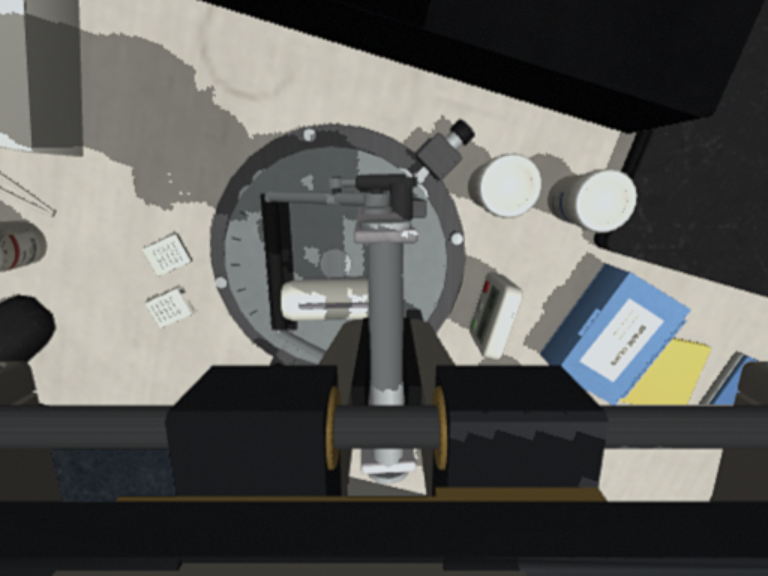

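Run:
```python
from h import *
for l in (-.015,-.02,-.025,-.03):
    env.movel(bar(l)+o2,R,rate=.03); avg(l)
```

```text
-0.015 37.77 Ff -5.95 Fl 1.76 Fz 5.10 lean -0.0052 My -1.641
-0.02 38.29 Ff -7.77 Fl 1.91 Fz 3.72 lean -0.0063 My -2.022
-0.025 38.81 Ff -8.63 Fl 2.10 Fz 3.38 lean -0.0097 My -2.266
-0.03 39.33 Ff -8.78 Fl 2.24 Fz 2.86 lean -0.0139 My -2.332
```

Run:
```python
from h import *
import cv2
for l in (.015,-.01,-.0215):
    env.movel(bar(l)+o2,R,rate=.03); avg(l)
env.pause(1); avg("hold")
im,d=viewer.read_camera("scene");cv2.imwrite("pics/s8.png",cv2.resize(im[120:290,180:320,::-1],None,fx=3.5,fy=3.5,interpolation=cv2.INTER_CUBIC))
for n in ["frame_hinge","top_bar","kickstand_hinge","foot_bar","landing_strip","index_knob"]:
    print(n,[(np.round(x["at"],4),round(x["score"],2)) for x in tip_of("scene",n)[:2]])
```

```text
0.015 40.02 Ff -4.57 Fl 1.40 Fz 6.17 lean 0.0208 My -1.022
-0.01 40.58 Ff -4.57 Fl 1.25 Fz 5.72 lean -0.0029 My -1.299
-0.0215 41.1 Ff -7.49 Fl 1.96 Fz 4.03 lean -0.0091 My -1.871
hold 42.37 Ff -7.15 Fl 1.88 Fz 4.22 lean -0.0090 My -1.956
frame_hinge [(array([ 0.6131, -0.1576,  0.0434]), 0.8)]
top_bar [(array([ 0.6089, -0.164 ,  0.2261]), 0.54)]
kickstand_hinge [(array([ 0.6129, -0.1577,  0.1415]), 0.67)]
foot_bar [(array([ 0.4378, -0.2706, -0.0014]), 0.68), (array([ 0.5341, -0.1841,  0.0383]), 0.48)]
landing_strip [(array([ 0.5333, -0.187 ,  0.0295]), 0.47)]
index_knob [(array([ 0.5553, -0.2826,  0.0266]), 0.49)]
```

View pics/s8.png

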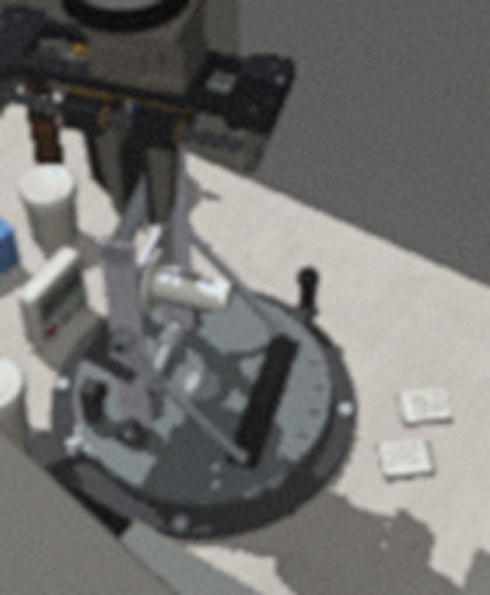

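Run:
```python
from h import *
env.movel(bar(-.025)+o2,R,rate=.03); env.pause(.5); avg("final")
workorder.finish_job(); print(st()["t"])
```

```text
final 43.73 Ff -8.63 Fl 2.26 Fz 3.38 lean -0.0099 My -2.232
the job is handed in; nothing more can be done
the job is handed in; nothing more can be done
```

I did the three steps in the order asked and handed the job in at about 44 s, with the gripper still holding the reel frame upright. `finish_job` gives no verdict, so the checks below are my own.

- **Turntable:** I turned it about 60° anticlockwise by the knob. The force on the knob changed from helping to resisting at the click. After release the knob was at about -101° about the axis, and it was still there in the last picture.
- **Kickstand:** I swung it forwards past its dead centre and let go. It fell to within a few mm of where the foot should be when fully down.
- **Frame:** The estimated lean is about -0.01 rad, which is upright within measurement error. The gripper pulls the bar forwards with 8.6 N, against about 4.6 N just before the foot touched. I estimate the foot presses on the strip with 6 to 9 N. The last picture shows the foot on the strip.

**Overshoot:** On my first pull I took the frame too far, to about -0.06 rad. The force levelled off at about 9 N, probably because the foot slid forwards on the strip and the kickstand gave a little. I backed off until the foot unloaded, then approached again and stopped where the force rose. A firmer push would probably make it slip again.

**Doubtful readings:** The foot-bar detector sometimes picked a cassette as its best match. I used the match that agreed with the picture and the geometry. The cassettes, pot and timer look undisturbed in the pictures.

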